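Spin the sample carousel and stop it at its pointer

TASK

Check that the sample carousel runs freely and park it: with a fingertip against the peg flick the white disc, in either direction, so that it spins by itself and the peg runs past the fixed pointer with nothing touching it. Then brake the spinning disc lightly with a fingertip so that it stops with the peg at the pointer and stays there, and take the finger away; once past the pointer the disc must not be left standing anywhere else. Only touch, never pinch or press hard (keep below 30 N), and leave the other things where they are.

Things in the scene. Friction and masses are not known exactly. Their poses are not given: they have to be found in the camera images.
- carousel: sample carousel fixed to the table (all sizes in mm): grey foot 176 across carrying a white disc, and a grey arm reaching 145 out from the axis to a small upright pointer just outside the disc's rim. The pointer's top is 40 above the table, 6 lower than the disc's top: a fingertip over the disc clears it. Origin on the table on the disc's axis; its own -x axis points to the pointer, z up
- disc (a joint): angle of the disc about its upright axis, rad; 0 with the peg at the pointer, grows counter-clockwise seen from above and counts on over many turns. Turns either way without stops and nearly without friction: from 2 rad/s it coasts about two turns, losing about 0.15 rad/s each second. Starts at rest between -4.6 and -1.7
- peg (a point): upright round steel peg on the disc, 24 in diameter and 40 high above the disc's top, 85 from the disc's axis; the point is on its centre line half-way up, 66 above the table
- pointer_mark (a point): where the peg's middle is when the peg stands at the pointer: 85 from the disc's axis on the line to the pointer, 66 above the table; fixed to the carousel
- hub (a point): point on the disc's axis level with its flat top, 46 above the table. The disc rides on a spring: pressed from above it yields about 1 mm for each 2 N, 7 mm at most, and comes back up. The disc is 220 across, 12 thick, about 0.7 kg, with a steel hub cap 40 across and 8 high in the middle and five shallow round sample places
- tub: small white round tub, 70 across and 45 high, to be left alone; origin under its centre
- stamp: black hand date stamp, 35 x 46, 100 high, to be left alone; origin under its centre
- counter: round white tally counter with a wire ring, 68 x 55, 24 high, to be left alone; origin near the middle of its underside
- scoop: small stainless scoop, 206 long, 60 wide, 32 high, to be left alone; origin under its centre
- roll: white roll of labels, 92 across, 52 high, standing on end, to be left alone; origin under its centre

How it is judged:
By the outcome, as a careful person would: the job done as asked, in the order asked, and still so for the second after the job is handed in, with the robot touching nothing.
It also fails if it takes over 40 s, if anything falls off the work surface, if the arm or the gripper's body presses on something with over 40 N, if the wrist force passes 120 N, or if a joint passes its speed limit or range.

ROBOT

A 6-joint arm with a two-finger parallel gripper is mounted at the origin on a cart in front of the work surface, level with it; the furniture and walls round the work are solid. World frame = base frame: x ahead of the robot, y to its left, z up, the work surface at z = 0. Lengths are in m, angles in rad, forces in N, time in s.
With the tool pointing down it reaches from about 0.25 to 0.775 m from the base axis. Payload 4 kg.
Tool frame: the origin (TCP) lies at the very end of the fingers, on their centre line; the grasp point (between the pads) lies 19 mm behind it; z points along the fingers, y is the line along which they close (so a half turn about z gives the same grasp; the last joint's range is limited). The gripper opens to 94 mm and grips with 3 to 60 N. Pads are 16 mm wide; open, the fingers measure 119 mm over their backs; the gripper's body (75 mm by 177 mm) begins 78 mm behind the grasp point.
Start: joints at [1.174, 0.087, 1.371, -0, 1.684, -0.103], TCP at [0.159, 0.526, 0.206] pointing down, gripper open.
Joint ranges: [-3.1, 3.1], [-0.76, 2.03], [0.27, 2.55], [-1.08, 4.22], [0.17, 2.65], [-2.57, 2.57]. Speed limits (rad/s): [2.79, 2.79, 3.14, 3.14, 3.14, 3.14].

INTERFACE

Orientations are given as [roll, pitch, yaw] about the fixed x, y, z axes, in that order (R = Rz(yaw) Ry(pitch) Rx(roll)).
In Python, from bench import robot, vision gives the robot as it stands.
- The arm moves only by the shell command python3 -m crank 'ROWS'. ROWS is JSON, a list of rows, each a list of 3 entries, a list of its own where there are three numbers: the closure, from 0 (fully open) to 1 (shut), then the shift along the tool's x, y, z in m, then the turn, a rotation vector about the tool's x, y, z in degrees. A call has 1 to 8 rows; each row shifts and turns the commanded pose from where the row before left it, along the tool's axes as they then stand; what a row does not reach is not made up. A row lasts 1/10 s, in which the tool goes at most 50 mm and 8.59 degrees, less where a joint would pass 70% of its speed; a pose out of reach is approached as far as the arm can. A call with a gripper value outside its range is refused whole. The fingers move at their own pace and stop on an object; the grip force is fixed at half the most. Time passes only in rows, so rows that do not move let the fingers close. It gives the time, the measured TCP pose, the force, the opening and the grip force at its end, in the units of the state.
- robot.get_obs(): the state, without advancing time (a new reading comes with each control period).
- vision.snapshot(name): name is "scene" or "top" or "wrist"; returns a dict with "color" (480x640x3 uint8, red, green, blue), "z_map" (480x640 float32, m along the optical axis (not along the pixel's ray), 0 where there is no reading), "fx", "fy", "cx", "cy" (pixels), "R" (3x3) and "t" (3): a world point X has camera coordinates R X + t. Camera axes: x right, y down, z forward; pixel columns grow to the right and rows downward; lengths in m; the calibration is good to about 2 mm. A picture is of the moment at which its call begins.
- robot.close_job(): hands the job in; it is judged then, once.
The state is a dict: "time": time; "joint_positions": joint angles; "qvel": joint speeds; "joint_torque": joint torques, N m; "tool_pos": TCP position; "ee_rot": TCP orientation; "wrist_force": force on the tool from outside, world axes, zero at the start; "wrist_torque": the same for the moment, N m; "width": finger opening in m; "finger_force": force on a finger pad.
Only numpy, scipy, OpenCV 4.12 (cv2) and the standard library are available. Lean on these libraries where they do the work, as an engineer would, in place of code of your own. Each camera call takes 0.05 s, during which the arm holds its last target. There are 200 camera calls.

## Working session

There is one attempt and no reset: what is moved stays moved. The work goes in short steps, Python scripts to look and compute and a shell command to move; the robot and the scene stay as the last step left them, time stands still between calls to the robot, and variables do not carry over. Pictures are saved under pics/ and viewed, at most 10 in all, crops included, and the job is handed in when it is done.

```bash
mkdir -p pics; ls; python3 - <<'E'
from bench import robot, vision
import cv2,numpy as np
o=robot.get_obs(); print({k:np.round(v,3) for k,v in o.items()})
for n in ["top","scene"]:
    s=vision.snapshot(n); cv2.imwrite(f"pics/{n}0.png",s["color"][:,:,::-1]); print(n,s["fx"],s["cx"],s["cy"],np.round(s["R"],3).tolist(),np.round(s["t"],3))
E
```

```text
pics
{'time': np.float64(0.0), 'joint_positions': array([ 1.174,  0.088,  1.372,  0.   ,  1.684, -0.103]), 'qvel': array([-0.001, -0.001,  0.   , -0.001,  0.001, -0.002]), 'joint_torque': array([-2.0000e-03, -3.4019e+01, -3.0242e+01,  7.1000e-02,  3.3000e-02,
       -0.0000e+00]), 'tool_pos': array([0.159, 0.526, 0.204]), 'ee_rot': array([-3.139, -0.   ,  2.848]), 'wrist_force': array([0.412, 0.564, 0.231]), 'wrist_torque': array([ 0.033, -0.047, -0.033]), 'finger_force': np.float64(0.0), 'width': np.float64(0.094)}
top 506.2663202600843 312.02419002624737 235.0645749322671 [[-0.028, -1.0, 0.008], [-0.996, 0.027, -0.081], [0.08, -0.01, -0.997]] [0.068 0.509 1.663]
scene 467.1139435991558 314.7434431990351 247.24306259579913 [[-0.854, -0.52, -0.003], [-0.295, 0.489, -0.821], [0.428, -0.7, -0.572]] [0.45  0.161 1.235]
```

View pics/top0.png

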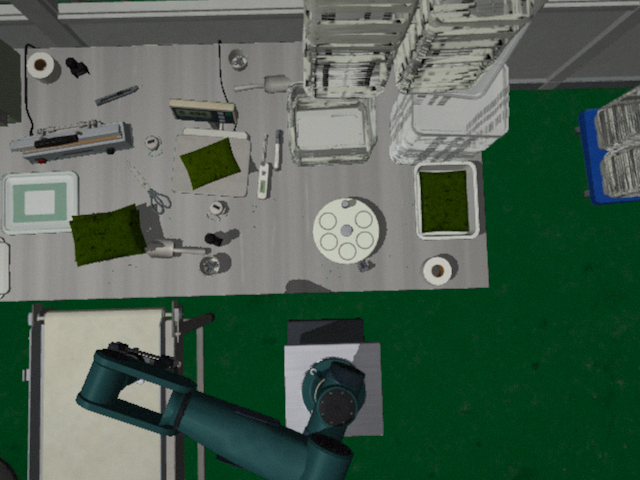

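View pics/scene0.png

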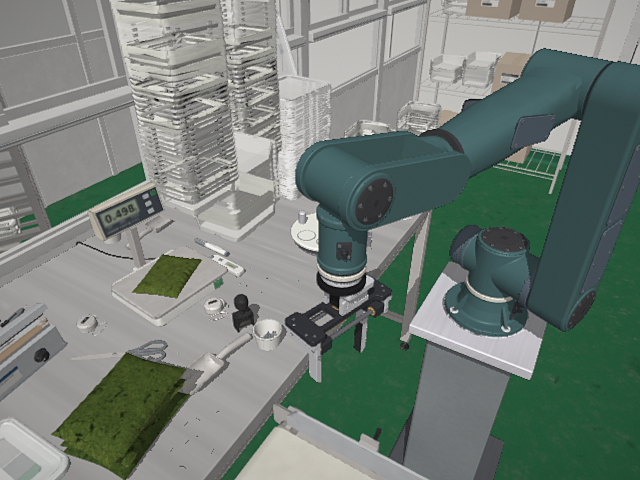

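The top view shows the disc at about (346,231), the peg at its far edge at about (347,203), the pointer at about (366,266), and the roll at (437,270). The scene view has the arm in front of the disc. Next I'll measure these positions.

```bash
cat > h.py <<'E'
from bench import robot, vision
import cv2,numpy as np
def ray(s,u,v,z):
    d=s["R"].T@np.array([(u-s["cx"])/s["fx"],(v-s["cy"])/s["fy"],1]); c=-s["R"].T@s["t"]
    return c+d*(z-c[2])/d[2]
def proj(s,X):
    p=s["R"]@X+s["t"]; return np.array([s["fx"]*p[0]/p[2]+s["cx"],s["fy"]*p[1]/p[2]+s["cy"]])
def cloud(s):
    v,u=np.mgrid[:480,:640]; z=s["z_map"]
    P=np.stack([(u-s["cx"])/s["fx"]*z,(v-s["cy"])/s["fy"]*z,z],-1)
    return (P-s["t"])@s["R"]
E
python3 - <<'E'
from h import *
s=vision.snapshot("top"); c=s["color"]
cv2.imwrite("pics/crop1.png",cv2.resize(c[170:300,290:470],None,fx=4,fy=4,interpolation=cv2.INTER_CUBIC)[:,:,::-1])
P=cloud(s); 
hsv=cv2.cvtColor(c,cv2.COLOR_RGB2HSV)
m=((P[...,2]>.036)&(P[...,2]<.056)).astype(np.uint8); m[:170]=0;m[300:]=0;m[:,:290]=0;m[:,405:]=0
cs,_=cv2.findContours(m,cv2.RETR_EXTERNAL,cv2.CHAIN_APPROX_NONE)
k=max(cs,key=cv2.contourArea);e=cv2.fitEllipse(k);print(e,ray(s,*e[0],.046), cv2.minEnclosingCircle(k))
w=P[170:300,290:405].reshape(-1,3); 
for lo,hi in [(.075,.1),(.05,.06),(.03,.04)]:
    q=w[(w[:,2]>lo)&(w[:,2]<hi)]; print(lo,len(q),q.mean(0),np.median(q,0))
for n,b in {"sky":(170,300,405,480)}.items():
    q=P[b[0]:b[1],b[2]:b[3]]; q=q[(q[...,2]>.01)]; 
E
```

```text
((346.30511474609375, 230.9369354248047), (65.37393951416016, 65.6812973022461), 120.40302276611328) [ 0.51952268 -0.05875538  0.046     ] ((346.33734130859375, 230.8674774169922), 33.356685638427734)
0.075 42 [ 0.604714   -0.05768736  0.08463311] [ 0.60442543 -0.05759693  0.08443092]
0.05 483 [ 0.5145047  -0.05903703  0.05222315] [ 0.51325573 -0.06095498  0.05167191]
0.03 276 [ 0.51004469 -0.06492274  0.03800843] [ 0.51267358 -0.07774699  0.03861075]
```

View pics/crop1.png

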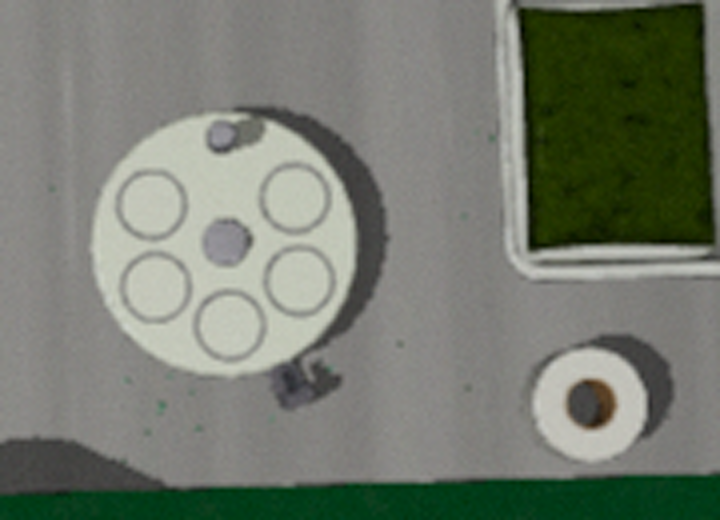

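```bash
python3 - <<'E'
from h import *
s=vision.snapshot("top"); P=cloud(s)
for x in np.arange(.35,.9,.05):
    print(round(x,2),[ (lambda q: int(1000*np.percentile(q,95)) if len(q) else -1)(P[...,2][(abs(P[...,0]-x)<.025)&(abs(P[...,1]-y)<.025)&(s["z_map"]>0)]) for y in np.arange(.2,-.41,-.05)])
w=vision.snapshot("wrist"); print("wrist cam",-w["R"].T@w["t"],w["fx"],np.round(w["R"],2).tolist())
o=robot.get_obs(); print(o["tool_pos"],o["ee_rot"],o["time"])
for u,v in [(363,265),(292/4+290-.4,380/4+170-.4)]:
    p=ray(s,u,v,.04); print(p, np.arctan2(*(p-[.5195,-.0588,0])[1::-1]))
from scipy.spatial.transform import Rotation as R
print("tool delta",R.from_euler("xyz",o["ee_rot"]).inv().apply(np.array([.50,.03,.20])-o["tool_pos"]))
E
```

```text
0.35 [6, 5, 7, 7, 6, 6, 7, 6, 7, 7, 55, 57, 55]
0.4 [5, 7, 7, 7, 7, 47, 45, 7, 6, 5, 56, 56, 56]
0.45 [6, 6, 7, 43, 50, 52, 51, 49, 7, 6, 7, 7, 6]
0.5 [6, 6, 7, 50, 52, 54, 52, 51, 6, 7, 70, 69, 68]
0.55 [8, 6, 6, 50, 52, 52, 52, 52, 6, 8, 67, 62, 62]
0.6 [5, 6, 6, 9, 51, 85, 51, 47, 6, 7, 69, 64, 63]
0.65 [21, 6, 7, 6, 6, 43, 6, 6, 7, 6, 68, 64, 63]
0.7 [22, 7, 6, 6, 7, 6, 7, 6, 6, 7, 68, 60, 62]
0.75 [23, 19, 266, 265, 265, 266, 265, 265, 334, 371, 371, 370, 371]
0.8 [8, 19, 266, 217, 216, 217, 236, 267, 356, 372, 372, 371, 371]
0.85 [9, 21, 267, 217, 216, 218, 245, 267, 461, 465, 452, 447, 447]
wrist cam [0.08306632 0.55032067 0.38349564] 351.9838698985149 [[0.29, 0.96, -0.0], [0.92, -0.28, 0.28], [0.26, -0.08, -0.96]]
[0.15918211 0.52619319 0.2049054 ] [-3.14053458e+00 -9.55676228e-05  2.84778581e+00] 0.25
[ 0.40670878 -0.11017922  0.04      ] -2.7141536582545767
[ 0.40805117 -0.10891606  0.04      ] -2.719006709208412
tool delta [-0.46991032 -0.37622495  0.00525856]
```

```bash
python3 -m crank '[[1,[-0.039,-0.027,0],[0,0,0]],[1,[-0.039,-0.027,0],[0,0,0]],[1,[-0.039,-0.027,0],[0,0,0]],[1,[-0.039,-0.027,0],[0,0,0]],[1,[-0.039,-0.027,0],[0,0,0]],[1,[-0.039,-0.027,0],[0,0,0]],[1,[-0.039,-0.027,0],[0,0,0]],[1,[-0.039,-0.027,0],[0,0,0]]]' && python3 -m crank '[[1,[0,0,0],[0,0,8.5]],[1,[0,0,0],[0,0,8.5]],[1,[0,0,0],[0,0,8.5]],[1,[0,0,0],[0,0,8.5]],[1,[0,0,0],[0,0,8.5]],[1,[0,0,0],[0,0,8.5]],[1,[0,0,0],[0,0,8.5]],[1,[0,0,0],[0,0,8.5]]]'
```

```text
time: 1.05
tool_pos: [0.3962, 0.2277, 0.2056]
ee_rot: [3.141, 0.001, 2.848]
wrist_force: [0.7, 0.1, -0.3]
width: 0.0333
finger_force: 0.0
time: 1.85
tool_pos: [0.3953, 0.2293, 0.2054]
ee_rot: [-3.141, -0.0, 1.655]
wrist_force: [0.3, -0.7, 0.0]
width: 0.0005
finger_force: 0.0
```

```bash
python3 -m crank '[[1,[0,0,0],[0,0,4.8]],[1,[-0.045,0.03,0],[0,0,0]],[1,[-0.045,0.03,0],[0,0,0]],[1,[-0.045,0.03,0],[0,0,0]],[1,[-0.045,0.03,0],[0,0,0]],[1,[0,0,0],[0,0,0]]]'; python3 - <<'E'
from h import *
o=robot.get_obs(); print(o["tool_pos"],o["ee_rot"],o["time"])
s=vision.snapshot("wrist"); cv2.imwrite("pics/w1.png",s["color"][:,:,::-1]); np.savez("w1.npz",**s)
for n,X in dict(hub=[.5195,-.0588,.046],peg=[.604,-.058,.086],ptr=[.408,-.109,.04]).items(): print(n,proj(s,np.array(X)))
E
```

```text
time: 2.45
tool_pos: [0.5095, 0.0588, 0.2045]
ee_rot: [-3.141, 0.002, 1.57]
wrist_force: [-0.7, 0.1, -0.5]
width: 0.0003
finger_force: 0.0
[0.50948886 0.0587664  0.20448282] [-3.14109307e+00  2.16992813e-03  1.56982450e+00] 2.45
hub [330.28496764 324.87263159]
peg [418.69806973 345.77966702]
ptr [231.45708495 361.58974903]
```

View pics/w1.png

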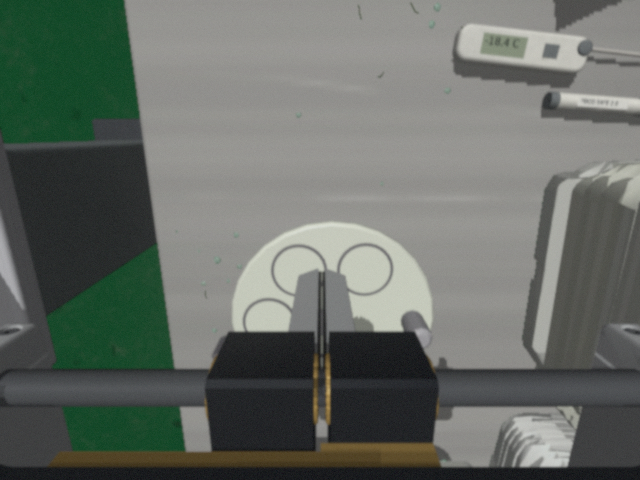

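The wrist view shows the fingertip at (322,275). The gripper body hides everything below row 330, including the pointer. Half a turn less of yaw would leave the pointer in view, so I'll turn to yaw pi.

```bash
python3 -m crank '[[1,[0,0,0],[0,0,-8.5]],[1,[0,0,0],[0,0,-8.5]],[1,[0,0,0],[0,0,-8.5]],[1,[0,0,0],[0,0,-8.5]],[1,[0,0,0],[0,0,-8.5]],[1,[0,0,0],[0,0,-8.5]],[1,[0,0,0],[0,0,-8.5]],[1,[0,0,0],[0,0,-8.5]]]'; python3 -m crank '[[1,[0,0,0],[0,0,-8.5]],[1,[0,0,0],[0,0,-8.5]],[1,[0,0,0],[0,0,-5]],[1,[0,0,0],[0,0,0]]]'; python3 - <<'E'
from h import *
o=robot.get_obs(); print(o["tool_pos"],o["ee_rot"],o["time"])
s=vision.snapshot("wrist"); cv2.imwrite("pics/w2.png",s["color"][:,:,::-1]); np.savez("w2.npz",**s)
for n,X in dict(hub=[.5195,-.0588,.046],peg=[.604,-.058,.086],ptr=[.408,-.109,.04]).items(): print(n,proj(s,np.array(X)))
E
```

```text
time: 3.3
tool_pos: [0.5065, 0.0652, 0.2056]
ee_rot: [3.141, -0.0, 2.772]
wrist_force: [-0.0, -0.6, 0.6]
width: 0.0003
finger_force: 0.0
time: 3.7
tool_pos: [0.5067, 0.0651, 0.2056]
ee_rot: [3.141, -0.0, -3.134]
wrist_force: [-0.1, 0.3, -0.9]
width: 0.0003
finger_force: 0.0
[0.50667356 0.06505175 0.20560265] [ 3.14098435e+00 -3.26422346e-05 -3.13351416e+00] 3.7
hub [196.09224972 229.01242053]
peg [190.55279266 325.6538767 ]
ptr [133.11012511 110.45059925]
```

View pics/w2.png

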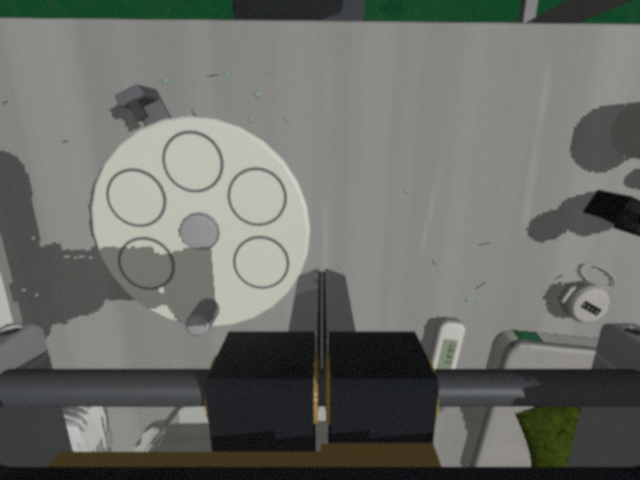

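The disc, hub (199,231), peg (about (200,325)) and pointer (about (138,100)) are all clear. I'll zoom in on the pointer and fit the disc with depth.

```bash
python3 - <<'E'
from h import *
s=dict(np.load("w2.npz")); P=cloud(s); c=s["color"]
cv2.imwrite("pics/c2.png",cv2.resize(c[70:150,90:200],None,fx=7,fy=7,interpolation=cv2.INTER_CUBIC)[:,:,::-1])
roi=np.zeros((480,640),bool); roi[60:345,70:340]=1
near=roi&(np.hypot(P[...,0]-.5195,P[...,1]+.0588)<.16)
q=P[near&(P[...,2]>.04)&(P[...,2]<.05)&(np.hypot(P[...,0]-.5195,P[...,1]+.0588)<.12)]
print("disc z",np.median(q[:,2]))
for a in range(0,360,45):
    d=np.array([np.cos(np.radians(a)),np.sin(np.radians(a))]); r=(q[:,:2]-[.5195,-.0588]); l=abs(r@[-d[1],d[0]])<.006; rr=r[l]@d; print(a,rr.max() if l.any() else None)
q=P[near&(P[...,2]>.075)&(P[...,2]<.1)&(P[...,1]<.0)]; print("peg",q.mean(0),len(q))
q=P[near&(P[...,2]>.052)&(P[...,2]<.06)&(np.hypot(P[...,0]-.5195,P[...,1]+.0588)<.03)]; print("cap",q.mean(0),(q.max(0)+q.min(0))/2,len(q))
q=P[near&(P[...,2]>.015)&(P[...,2]<.043)&(P[...,0]<.44)&(P[...,1]<-.08)]
rr=np.hypot(*(q[:,:2]-[.5195,-.0588]).T); q=q[rr>.112]; print("ptr",len(q),q.mean(0)); 
for p in q[np.argsort(-q[:,2])][::25]: print(np.round(p,4))
E
```

```text
disc z 0.04494522989004577
0 0.11126970038818207
45 0.11358939502231377
90 0.11325449750717674
135 0.10985423136147356
180 0.10703048317682112
225 0.10476517189439317
270 0.10519343202485806
315 0.10829952720711565
peg [ 0.60431885 -0.05198677  0.0825071 ] 481
cap [ 0.52180702 -0.05478878  0.05254031] [ 0.52241508 -0.05480027  0.05303964] 218
ptr 833 [ 0.39883053 -0.10729123  0.03620411]
[ 0.4112 -0.1077  0.0418]
[ 0.399  -0.1083  0.0409]
[ 0.399  -0.1158  0.0406]
[ 0.412  -0.1076  0.0404]
[ 0.3913 -0.1103  0.0403]
[ 0.4102 -0.1047  0.0402]
[ 0.3938 -0.1044  0.04  ]
[ 0.387  -0.1035  0.0399]
[ 0.3972 -0.1123  0.0398]
[ 0.3913 -0.1142  0.0397]
[ 0.4146 -0.1009  0.0396]
[ 0.3921 -0.1135  0.0395]
[ 0.4093 -0.1077  0.0394]
[ 0.3904 -0.1125  0.0393]
[ 0.3946 -0.1159  0.0392]
[ 0.4119 -0.1045  0.0392]
[ 0.4007 -0.1177  0.0391]
[ 0.4023 -0.1079  0.039 ]
[ 0.3964 -0.1227  0.0389]
[ 0.3945 -0.1106  0.0388]
[ 0.392  -0.1094  0.0386]
[ 0.3927 -0.1023  0.0383]
[ 0.4049 -0.1078  0.0381]
[ 0.3893 -0.1021  0.0378]
[ 0.4109 -0.0998  0.037 ]
[ 0.3916 -0.0997  0.036 ]
[ 0.4047 -0.118   0.0346]
[ 0.3904 -0.101   0.0329]
[ 0.3876 -0.1017  0.0307]
[ 0.3908 -0.0997  0.028 ]
[ 0.3958 -0.0988  0.0251]
[ 0.3865 -0.1021  0.0218]
[ 0.3962 -0.0987  0.0192]
[ 0.3886 -0.1001  0.0162]
```

View pics/c2.png

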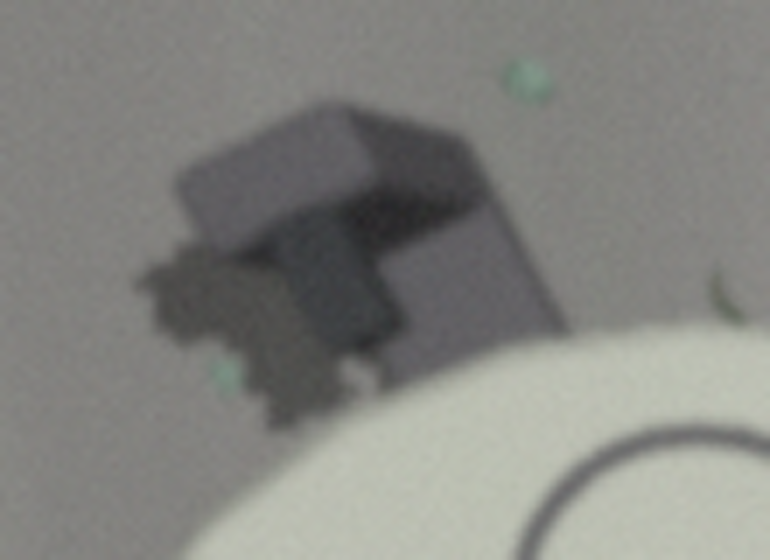

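The nose points from the block at about (312,220) in the crop to a tip at (365,338), and the block's top face has midline (257,142) to (297,220). I'll turn these into a pointer direction about the wrist-measured hub.

```bash
python3 - <<'E'
from h import *
s=dict(np.load("w2.npz")); c=s["color"]
W=lambda u,v,z: ray(s,90+(u-3)/7,70+(v-3)/7,z)
g=cv2.cvtColor(c,cv2.COLOR_RGB2GRAY).astype(int); sat=c.max(2).astype(int)-c.min(2)
# hub cap & disc from image: disc lit pixels by colour (greenish white) 
m=((g>140)&(c[...,1].astype(int)-c[...,2]>8)).astype(np.uint8); m[:, :70]=0;m[:100]=0;m[270:]=0;m[:,330:]=0
cs,_=cv2.findContours(m,cv2.RETR_EXTERNAL,cv2.CHAIN_APPROX_NONE);k=max(cs,key=cv2.contourArea)[:,0]
X=np.array([ray(s,u,v,.046)[:2] for u,v in k]); X=X[(np.hypot(*(X-[.522,-.055]).T)>.104)]
A=np.c_[2*X,np.ones(len(X))]; p=np.linalg.lstsq(A,(X**2).sum(1),rcond=None)[0]; r=np.sqrt(p[2]+p[:2]@p[:2]); print("fit",p[:2],r,len(X))
i=abs(np.hypot(*(X-p[:2]).T)-r)<.0015; p=np.linalg.lstsq(A[i],(X[i]**2).sum(1),rcond=None)[0]; print("fit",p[:2],np.sqrt(p[2]+p[:2]@p[:2]),i.sum())
C=p[:2]
for n,uv in dict(bo=(257,142),bi=(297,220),no=(312,220),tip=(365,338)).items():
    d=W(*uv,.04)[:2]-C; print(n,d,np.hypot(*d),np.arctan2(d[1],d[0]))
a=W(257,142,.04)-W(297,220,.04);print("blk dir",np.arctan2(a[1],a[0]))
a=W(312,220,.04)-W(365,338,.04);print("nose dir",np.arctan2(a[1],a[0]))
a=W(335,100,.04)-W(180,185,.04);print("outer edge dir+90",np.arctan2(a[1],a[0])+np.pi/2-2*np.pi)
E
```

```text
fit [ 0.5201996  -0.05335364] 0.10704898713734394 393
fit [ 0.5202654  -0.05333858] 0.10709513687455803 391
bo [-0.12995676 -0.05940896] 0.1428922107440354 -2.712813610431294
bi [-0.12046544 -0.05553993] 0.1326522045217091 -2.7095921419973883
no [-0.12048123 -0.05357339] 0.13185535350899297 -2.7231869379749645
tip [-0.10581605 -0.04857113] 0.11643105644683749 -2.711267348963512
blk dir -2.754518434924585
nose dir -2.8128709584599236
outer edge dir+90 -2.6911012137417334
```

```bash
python3 -m crank '[[1,[-0.049,-0.042,0],[0,0,0]],[1,[-0.049,-0.042,0],[0,0,0]],[1,[0,0,0.048],[0,0,0]],[1,[0,0,0.048],[0,0,0]],[1,[0,0,0.046],[0,0,0]],[1,[0,0,0],[0,0,0]]]'; python3 - <<'E'
from h import *
s=vision.snapshot("wrist"); cv2.imwrite("pics/w3.png",s["color"][:,:,::-1])
E
```

```text
time: 4.35
tool_pos: [0.5773, 0.0003, 0.0551]
ee_rot: [3.139, -0.017, -3.136]
wrist_force: [-1.5, 0.3, -0.3]
width: 0.0004
finger_force: 0.0
```

View pics/w3.png

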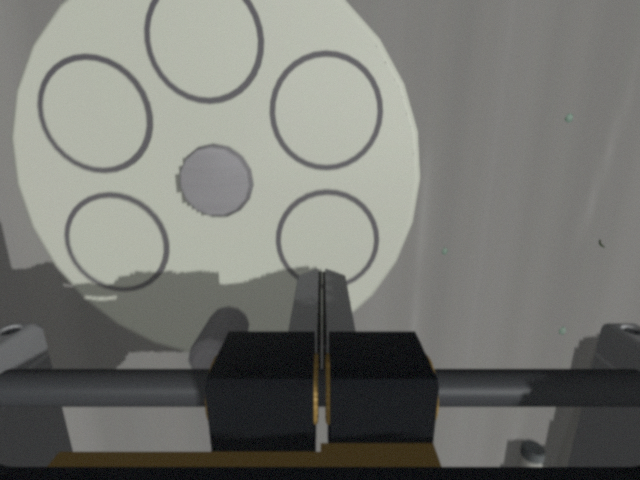

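The view shows the peg at about (220,330), left of the fingertip at (322,275), and the finger is short in x. I'll close the gap slowly.

```bash
python3 -m crank '[[1,[-0.014,0,-0.003],[0,0,0]],[1,[-0.013,-0.008,0],[0,0,0]],[1,[0,-0.008,0],[0,0,0]],[1,[0,0,0],[0,0,0]]]'; python3 -m crank '[[1,[0,-0.004,0],[0,0,0]],[1,[0,0,0],[0,0,0]]]'; python3 -m crank '[[1,[0,-0.004,0],[0,0,0]],[1,[0,0,0],[0,0,0]]]'
```

```text
time: 4.8
tool_pos: [0.6123, -0.0176, 0.0696]
ee_rot: [-3.141, 0.004, -3.136]
wrist_force: [-0.7, -0.1, 0.1]
width: 0.0001
finger_force: 0.0
time: 5.0
tool_pos: [0.6107, -0.021, 0.0673]
ee_rot: [-3.141, 0.001, -3.136]
wrist_force: [-0.0, 0.3, -0.4]
width: 0.0004
finger_force: 0.0
time: 5.2
tool_pos: [0.6106, -0.0251, 0.0665]
ee_rot: [-3.142, -0.0, -3.136]
wrist_force: [0.1, 0.1, 0.2]
width: 0.0007
finger_force: 0.0
```

```bash
python3 -m crank '[[1,[0.006,0,0.003],[0,0,0]],[1,[0,-0.006,0],[0,0,0]],[1,[0.001,-0.010,0],[0,0,0]],[1,[0.003,-0.015,0],[0,0,0]],[1,[0.004,-0.015,0],[0,0,0]],[1,[0,0.006,-0.015],[0,0,0]],[1,[0,0.010,-0.035],[0,0,0]],[1,[0,0.010,-0.035],[0,0,0]]]'
cat > look.py <<'E'
from h import *
import sys
def look():
    s=vision.snapshot("wrist"); P=cloud(s); o=robot.get_obs(); t=o["time"]
    C=np.array([.5203,-.0545])
    q=P[(P[...,2]>.064)&(P[...,2]<.1)&(np.hypot(P[...,0]-C[0],P[...,1]-C[1])<.115)&(s["z_map"]>.12)]
    # drop finger region
    tp=o["tool_pos"]; q=q[np.hypot(q[:,0]-tp[0],q[:,1]-tp[1])>.028]
    top=q[q[:,2]>.078]
    a=np.nan
    if len(top)>20: d=np.median(top[:,:2],0)-C; a=np.arctan2(d[1],d[0]); r=np.hypot(*d)
    else: r=0
    print("t %.2f peg ang %.3f disc %.3f r %.3f n %d"%(t,a,(a+2.713+np.pi)%(2*np.pi)-np.pi,r,len(top)),np.round(o["tool_pos"],4)); return s
E
python3 - <<'E'
from look import *
s=look(); look(); cv2.imwrite("pics/w4.png",s["color"][:,:,::-1])
s=vision.snapshot("scene"); cv2.imwrite("pics/s4.png",s["color"][150:350,200:450,::-1])
E
```

```text
time: 6.0
tool_pos: [0.5964, -0.0449, 0.1496]
ee_rot: [3.141, -0.001, -3.137]
wrist_force: [0.6, -0.1, -0.7]
width: 0.0007
finger_force: 0.0
t 6.05 peg ang -1.127 disc 1.586 r 0.085 n 874 [ 0.6002 -0.0437  0.1583]
t 6.10 peg ang -1.231 disc 1.482 r 0.085 n 864 [ 0.6006 -0.0444  0.1566]
```

View pics/w4.png

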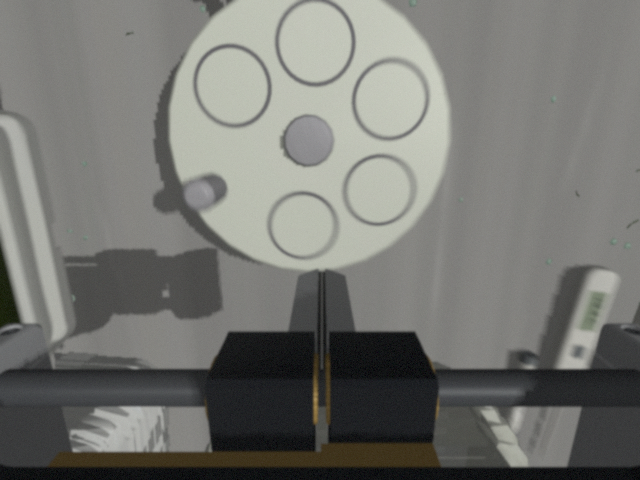

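The disc is spinning clockwise at about 2.1 rad/s, with the peg at (200,193) and the finger clear of it. I'll move above the brake spot.

```bash
python3 -m crank '[[1,[0.030,0.019,0.012],[0,0,0]],[1,[0.030,0.019,0.012],[0,0,0]],[1,[0.030,0.019,0.012],[0,0,0]],[1,[0.030,0.019,0.012],[0,0,0]],[1,[0,0,0],[0,0,-7.5]],[1,[0,0,0],[0,0,-7.5]]]'
python3 -c "
from look import *
look();look();look()"
```

```text
time: 6.75
tool_pos: [0.474, 0.0309, 0.0984]
ee_rot: [3.14, -0.004, -2.867]
wrist_force: [0.6, -0.1, 0.6]
width: 0.0006
finger_force: 0.0
t 6.80 peg ang -2.695 disc 0.018 r 0.084 n 1492 [0.4748 0.0306 0.099 ]
t 6.85 peg ang -2.795 disc -0.082 r 0.084 n 1504 [0.4753 0.0304 0.0993]
t 6.90 peg ang -2.894 disc -0.181 r 0.084 n 1482 [0.4758 0.0303 0.0996]
```

```bash
python3 -m crank '[[1,[0,0,0],[0,0,0]],[1,[0,0,0],[0,0,0]],[1,[0,0,0],[0,0,0]],[1,[0,0,0],[0,0,0]],[1,[0,0,0],[0,0,0]],[1,[0,0,0],[0,0,0]],[1,[0,0,0],[0,0,0]],[1,[0,0,0],[0,0,0]]]' | head -2
python3 -c "
from look import *
look()"
python3 -m crank '[[1,[0,0,0],[0,0,0]],[1,[0,0,0],[0,0,0]],[1,[0,0,0],[0,0,0]],[1,[0,0,0],[0,0,0]],[1,[0,0,0],[0,0,0]],[1,[0,0,0],[0,0,0]],[1,[0,0,0],[0,0,0]],[1,[0,0,0],[0,0,0]]]' | head -2
python3 -c "
from look import *
look()"
python3 -m crank '[[1,[0,0,0],[0,0,0]],[1,[0,0,0],[0,0,0]],[1,[0,0,0],[0,0,0]],[1,[0,0,0],[0,0,0]]]' | head -2
python3 -c "
from look import *
look()"
```

```text
time: 7.7
tool_pos: [0.4765, 0.0304, 0.1005]
t 7.75 peg ang 1.754 disc -1.816 r 0.074 n 86 [0.4765 0.0304 0.1005]
time: 8.55
tool_pos: [0.4765, 0.0304, 0.1005]
t 8.60 peg ang 0.210 disc 2.923 r 0.085 n 631 [0.4765 0.0304 0.1005]
time: 9.0
tool_pos: [0.4765, 0.0304, 0.1005]
t 9.05 peg ang -0.664 disc 2.049 r 0.079 n 181 [0.4765 0.0304 0.1005]
```

```bash
python3 -m crank '[[1,[0.010,-0.001,0.016],[0,0,0]],[1,[0.010,-0.001,0.016],[0,0,0]],[1,[0.010,-0.001,0.015],[0,0,0]]]'
python3 -c "
from look import *
look();look()"
```

```text
time: 9.35
tool_pos: [0.4481, 0.0195, 0.053]
ee_rot: [3.142, 0.0, -2.873]
wrist_force: [-0.2, 0.1, 0.4]
width: 0.0003
finger_force: 0.0
t 9.40 peg ang nan disc nan r 0.000 n 0 [0.4447 0.0193 0.05  ]
t 9.45 peg ang nan disc nan r 0.000 n 0 [0.4457 0.0195 0.0512]
```

```bash
python3 -m crank '[[1,[0,0,0],[0,0,0]],[1,[0,0,0],[0,0,0]]]'
python3 -c "
from look import *
look()
s=look()
cv2.imwrite('pics/w5.png',s['color'][:,:,::-1])"
```

```text
time: 9.65
tool_pos: [0.4496, 0.0196, 0.0546]
ee_rot: [-3.141, 0.002, -2.873]
wrist_force: [1.0, 0.2, -0.0]
width: 0.0005
finger_force: 0.0
t 9.70 peg ang nan disc nan r 0.000 n 0 [0.4497 0.0196 0.0547]
t 9.75 peg ang -1.826 disc 0.887 r 0.077 n 43 [0.4496 0.0196 0.0546]
```

```bash
python3 -m crank '[[1,[-0.005,0,0.005],[0,0,0]],[1,[-0.006,0.001,0.004],[0,0,0]],[1,[-0.006,0.001,0.0025],[0,0,0]]]'
python3 -c "
from look import *
s=look()
cv2.imwrite('pics/w6.png',s['color'][:,:,::-1])"
```

```text
time: 10.05
tool_pos: [0.4648, 0.0267, 0.0419]
ee_rot: [3.141, 0.0, -2.873]
wrist_force: [-1.7, 2.2, 5.0]
width: 0.0005
finger_force: 2.4
t 10.10 peg ang -2.297 disc 0.416 r 0.077 n 122 [0.4657 0.027  0.0419]
```

```bash
python3 -m crank '[[1,[-0.007,0.002,0],[0,0,0]],[1,[-0.007,0.001,0],[0,0,0]]]'
python3 -c "
from look import *
s=look()
cv2.imwrite('pics/w7.png',s['color'][:,:,::-1])"
```

```text
time: 10.3
tool_pos: [0.4779, 0.0331, 0.0425]
ee_rot: [3.142, 0.001, -2.873]
wrist_force: [-0.1, 2.4, 3.7]
width: 0.0003
finger_force: 1.9
t 10.35 peg ang -2.447 disc 0.266 r 0.079 n 408 [0.4791 0.0335 0.0426]
```

```bash
python3 -m crank '[[1,[-0.007,0.001,0],[0,0,0]],[1,[-0.006,0.001,0],[0,0,0]]]'
python3 -c "
from look import *
s=look()
np.savez('w8.npz',**s)
cv2.imwrite('pics/w8.png',s['color'][:,:,::-1])"
```

```text
time: 10.55
tool_pos: [0.4899, 0.0378, 0.0423]
ee_rot: [-3.141, 0.001, -2.873]
wrist_force: [0.1, -1.1, 3.3]
width: 0.0002
finger_force: 1.9
t 10.60 peg ang -2.570 disc 0.143 r 0.080 n 993 [0.4909 0.0381 0.0424]
```

View pics/w8.png

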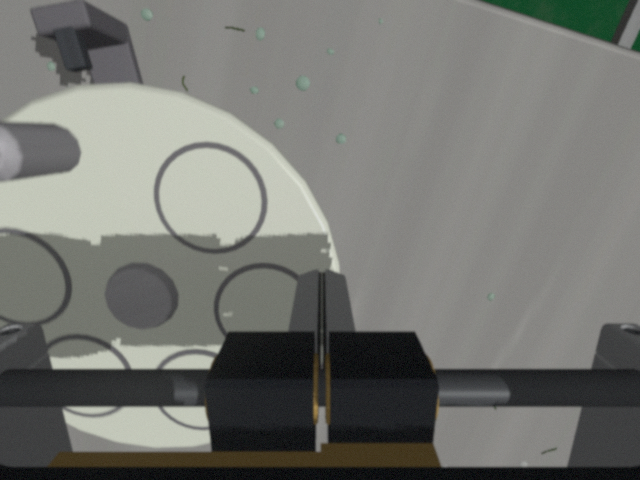

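The peg is at the left edge (base about (60,146)), the hub at (141,296), the neighbouring sample place at (211,197) and the pointer tip at (80,66). I'll compute the angle from the unclipped features.

```bash
cat > ang.py <<'E'
from h import *
def ring(s,u,v,half=75):
    g=cv2.cvtColor(s["color"],cv2.COLOR_RGB2GRAY).astype(np.float32); b=cv2.blackHat if 0 else None
    bh=cv2.morphologyEx(g,cv2.MORPH_CLOSE,np.ones((11,11)))-g
    vv,uu=np.where(bh>25); r=np.hypot(uu-u,vv-v); return uu,vv,r
def ringfit(s,u,v,z=.046):
    """circle fit in the world plane to the dark ring around pixel (u,v)"""
    uu,vv,r=ring(s,u,v); k=r<70; X=np.array([ray(s,a,b,z)[:2] for a,b in zip(uu[k],vv[k])]); c=ray(s,u,v,z)[:2]
    for w in (.006,.004,.0025):
        d=np.hypot(*(X-c).T); rad=np.median(d[(d>.022)&(d<.036)]); i=abs(d-rad)<w
        p=np.linalg.lstsq(np.c_[2*X[i],np.ones(i.sum())],(X[i]**2).sum(1),rcond=None)[0]; c=p[:2]
    return c,np.sqrt(p[2]+c@c),i.sum()
E
python3 - <<'E'
from ang import *
A=lambda d:np.arctan2(d[1],d[0])
s=dict(np.load("w2.npz"))
C=ray(s,199,231,.054)[:2]
L=[ringfit(s,*p) for p in [(145,263),(136,197),(193,161),(257,196),(261,261)]]
cc=np.mean([ (L[0][0]+L[3][0])/2,(L[1][0]+L[4][0])/2],0); print("w2 cap",C,"opp-mid",cc)
for c,r,n in L: print(c,r,n,A(c-cc),np.hypot(*(c-cc)))
s=dict(np.load("w8.npz")); C=ray(s,141,296,.054)[:2]; print("w8 cap",C)
for p in [(211,197),(265,313)]:
    c,r,n=ringfit(s,*p); print(c,r,n,A(c-C),np.hypot(*(c-C)))
for p in [(80,66),(75,68),(66,35)]: d=ray(s,*p,.04)[:2]-C; print("nose",d,A(d),np.hypot(*d))
E
```

```text
w2 cap [ 0.5192975 -0.0532218] opp-mid [ 0.52157755 -0.05522644]
[ 0.55644858 -0.11336453] 0.027412377975524368 492 -1.030526324853864 0.06779399584810261
[ 0.48867981 -0.11451006] 0.02747666704327029 717 -2.077409919839147 0.06779976246785696
[ 0.45375739 -0.05636375] 0.027428918578103624 768 -3.1248247485792087 0.06782969583245285
[0.48671263 0.00287771] 0.02739546391705336 711 2.111246607128002 0.06776174921245419
[0.55446917 0.00409111] 0.027461952407560192 622 1.064504304126143 0.0678264760403995
w8 cap [ 0.51633272 -0.05162493]
[ 0.45893627 -0.02815999] 0.027081882786431217 2155 2.753504171089204 0.06200771473613671
[0.51389718 0.01513215] 0.02968538672935224 927 1.6072638116800917 0.06680150030133823
nose [-0.10253057 -0.04873254] -2.6979015061609215 0.11352258795532008
nose [-0.10103128 -0.05093612] -2.674621103216774 0.11314507745399745
nose [-0.11407046 -0.05602835] -2.6850313855855164 0.12708755215603285
```

```bash
python3 -m crank '[[1,[-0.007,0,0],[0,0,0]],[1,[-0.007,-0.001,0],[0,0,0]]]'
python3 - <<'E'
from ang import *
from look import look
s=look(); np.savez("w9.npz",**s)
cc=np.array([.5216,-.0552]); best=None
# ring between peg and finger: predicted angle
for a in (2.735-.12,2.735-.15):
    p=cc+.0678*np.array([np.cos(a),np.sin(a)]); uv=proj(s,np.array([*p,.046])); c,r,n=ringfit(s,*uv); d=c-cc; t=np.arctan2(d[1],d[0])
    print(uv,c,r,n,np.hypot(*d),t,"remaining",t+np.pi/3-2*np.pi+2.731)
print(robot.get_obs()["wrist_force"])
E
```

```text
time: 10.8
tool_pos: [0.5032, 0.041, 0.0421]
ee_rot: [3.141, 0.0, -2.873]
wrist_force: [-0.7, 1.2, 4.3]
width: 0.0002
finger_force: 2.1
t 10.85 peg ang -2.678 disc 0.035 r 0.082 n 2222 [0.5047 0.0411 0.0423]
[221.05209107 184.14524146] [ 0.46336335 -0.01995863] 0.027029082444940095 2205 0.06806953325680397 2.5974017968637324 remaining 0.0924140408807439
[224.10472859 187.10656688] [ 0.46336335 -0.01995863] 0.027029082444940095 2205 0.06806953325680397 2.5974017968637324 remaining 0.0924140408807439
[1.4727544  1.50967681 4.37801317]
```

```bash
python3 -m crank '[[1,[-0.006,-0.001,0],[0,0,0]]]'
cat > rem.py <<'E'
from ang import *
from look import look
cc=np.array([.5216,-.0552])
def rem(a=2.52):
    s=look()
    for _ in range(2):
        p=cc+.0678*np.array([np.cos(a),np.sin(a)]); uv=proj(s,np.array([*p,.046])); c,r,n=ringfit(s,*uv); d=c-cc; a=np.arctan2(d[1],d[0])
    print(uv,r,n,np.hypot(*d),"remaining %.4f"%(a+np.pi/3-2*np.pi+2.731)); return s
E
python3 -c "
from rem import *
rem();rem();print(robot.get_obs()['wrist_force'])"
```

```text
time: 10.95
tool_pos: [0.5088, 0.0416, 0.042]
ee_rot: [3.141, -0.0, -2.873]
wrist_force: [-0.7, 2.1, 4.2]
width: 0.0007
finger_force: 2.2
t 11.00 peg ang -2.718 disc -0.005 r 0.083 n 2877 [0.5102 0.0417 0.0421]
[229.45896504 180.54350542] 0.02701108691356369 2342 0.06807492350764714 remaining 0.0349
t 11.05 peg ang -2.730 disc -0.017 r 0.083 n 3052 [0.5096 0.0416 0.0421]
[231.54673395 179.67851393] 0.02703846333093149 2346 0.06840441499772042 remaining 0.0184
[0.22697881 1.48501699 3.91950338]
```

```bash
python3 -c "
from rem import *
s=rem(); np.savez('w10.npz',**s); cv2.imwrite('pics/w10.png',cv2.resize(s['color'][0:340,0:340,::-1],(600,600),interpolation=cv2.INTER_CUBIC))"
```

```text
t 11.10 peg ang -2.726 disc -0.013 r 0.083 n 3017 [0.5092 0.0415 0.042 ]
[230.77460469 179.88410515] 0.02704328549972655 2360 0.06849118567763182 remaining 0.0257
```

View pics/w10.png

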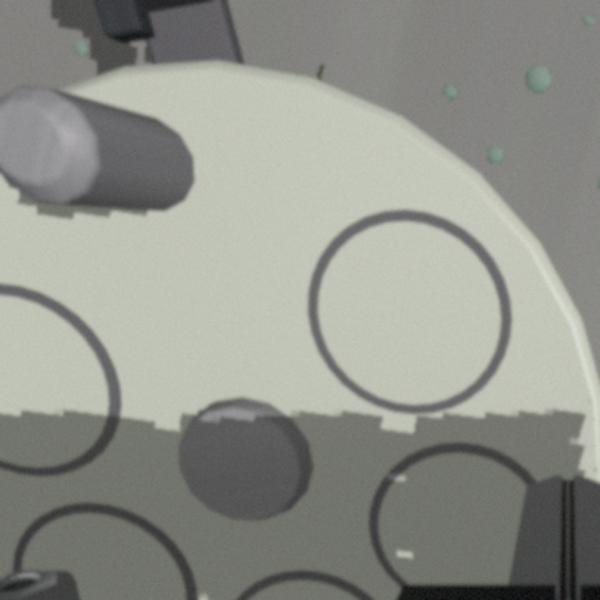

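The nose tip is at about (130,38) in this crop, the peg base at about (153,168) and the cap at (245,460), so the peg is almost lined up. I'll do one numerical cross-check.

```bash
python3 - <<'E'
from ang import *
s=dict(np.load("w10.npz")); k=340/600; A=lambda d:np.arctan2(d[1],d[0])
f=lambda u,v,z: ray(s,u*k,v*k,z)[:2]
cap=f(245,457,.053); base=f(153,168,.046); tip=f(130,38,.04); top=f(47,145,.086)
print(cap,base,tip,top)
R=[]
for p in [(410,310),(460,520),(35,380),(100,590)]:
    c,r,n=ringfit(s,p[0]*k,p[1]*k); R.append(c); print(c,r,n)
# centre: distance .0678 from ring0, hub mid between opposite rings unavailable -> use ring0, ring2 (120 deg apart)
m=(R[0]+R[2])/2; d=R[2]-R[0]; nrm=np.array([-d[1],d[0]])/np.hypot(*d); print("sep",np.hypot(*d),"expect",2*.0678*np.sin(np.pi/3))
for sg in (1,-1):
    C=m+sg*nrm*.0678*.5; print(sg,C,"ring",A(R[0]-C)+np.pi/3-2*np.pi,A(R[2]-C)-np.pi/3,"base",A(base-C),"tip",A(tip-C),"top",A(top-C),np.hypot(*(top-C)))
E
```

```text
[ 0.51626036 -0.05185485] [ 0.44528627 -0.08845789] [ 0.41553645 -0.10067963] [ 0.44367971 -0.08431341]
[ 0.46549597 -0.01591411] 0.02704328549972655 2360
[0.52711016 0.01459294] 0.028844960285195193 881
[ 0.51437611 -0.12056087] 0.02694803979686074 1258
[ 0.57486153 -0.09248262] 0.02702774141477241 1102
sep 0.11549983464449799 expect 0.11743304475316987
1 [ 0.52065059 -0.05389084] ring -2.697395242727403 -2.7118299272498385 base -2.7115554318767745 tip -2.72280127917538 top -2.7651896952309305 0.08276502612444896
-1 [ 0.45922149 -0.08258415] ring -3.759027478446437 -1.650197691530805 base -2.7426875815057126 tip -2.7488830565011053 top -3.0307834145999224 0.015637694189989178
```

```bash
python3 -m crank '[[1,[-0.002,0,0],[0,0,0]],[1,[0,0,0],[0,0,0]],[1,[0,0,0],[0,0,0]],[1,[0,0,0],[0,0,0]],[1,[0,0,0],[0,0,0]],[1,[0,0,0],[0,0,0]]]'
python3 -c "
from rem import *
rem(2.51);s=rem(2.51);np.savez('w11.npz',**s)
k=340/600
a,_,_=ringfit(s,238,173) ; b=ringfit(s,57,334)[0]; print(a,b)
print(robot.get_obs()['wrist_force'],abs(robot.get_obs()['qvel']).max())"
```

```text
time: 11.7
tool_pos: [0.5106, 0.0418, 0.042]
ee_rot: [-3.142, 0.0, -2.873]
wrist_force: [-0.9, 0.4, 3.8]
width: 0.0005
finger_force: 2.2
t 11.75 peg ang -2.732 disc -0.019 r 0.083 n 3097 [0.5106 0.0418 0.042 ]
[231.76864656 178.93755153] 0.027017281411190898 2361 0.06844240497239285 remaining 0.0153
t 11.80 peg ang -2.733 disc -0.020 r 0.083 n 3099 [0.5107 0.0418 0.042 ]
[231.77644337 178.92507272] 0.027021937399235262 2360 0.06842975063754493 remaining 0.0152
[ 0.46596292 -0.015361  ] [ 0.57470135 -0.09305339]
[0.93877373 0.35526211 4.42437603] 0.00260528356333086
```

```bash
python3 -m crank '[[1,[-0.001,0,0],[0,0,0]],[1,[0,0,0],[0,0,0]],[1,[0,0,0],[0,0,0]],[1,[0,0,0],[0,0,0]],[1,[0,0,-0.02],[0,0,0]],[1,[0,0,-0.04],[0,0,0]],[1,[0,0,-0.04],[0,0,0]]]'
python3 -c "
from look import *
look()
for i in range(5): s=look()
np.savez('w12.npz',**s)"; python3 -m crank '[[1,[0,0,-0.03],[0,0,0]],[1,[0,0,-0.03],[0,0,0]],[1,[0,0,0],[0,0,0]],[1,[0,0,0],[0,0,0]]]'
python3 -c "
from look import *
look();s=look();np.savez('w13.npz',**s);print(proj(s,np.array([.5203,-.0545,.046])))
cv2.imwrite('pics/w13.png',s['color'][:,:,::-1])"
```

```text
time: 12.5
tool_pos: [0.5099, 0.0422, 0.1406]
ee_rot: [3.14, -0.005, -2.873]
wrist_force: [0.1, -0.0, 0.3]
width: 0.0003
finger_force: 0.0
t 12.55 peg ang -2.648 disc 0.065 r 0.083 n 1158 [0.5145 0.0421 0.1496]
t 12.60 peg ang -2.635 disc 0.078 r 0.083 n 1101 [0.5147 0.0421 0.1475]
t 12.65 peg ang -2.622 disc 0.091 r 0.083 n 1125 [0.5131 0.0421 0.1444]
t 12.70 peg ang -2.610 disc 0.103 r 0.083 n 1145 [0.5117 0.0421 0.1419]
t 12.75 peg ang -2.596 disc 0.117 r 0.083 n 1163 [0.5107 0.0422 0.1404]
t 12.80 peg ang -2.584 disc 0.129 r 0.083 n 1163 [0.5103 0.0422 0.1396]
time: 13.2
tool_pos: [0.5112, 0.0421, 0.2004]
ee_rot: [3.141, -0.002, -2.873]
wrist_force: [0.4, 0.4, -0.7]
width: 0.0005
finger_force: 0.0
t 13.25 peg ang -2.479 disc 0.234 r 0.083 n 722 [0.5106 0.0421 0.1995]
t 13.30 peg ang -2.470 disc 0.243 r 0.083 n 728 [0.5104 0.0422 0.1992]
[220.63197162 202.70885882]
```

Lifting that fast dragged the disc backwards, and it is still creeping. I'll catch it again while it moves, guide it back, and lift off slowly this time.

```bash
python3 -m crank '[[1,[0.012,-0.001,0.03],[0,0,0]],[1,[0.012,-0.001,0.032],[0,0,0]],[1,[0.008,-0.001,0.032],[0,0,0]],[1,[0,0,0.032],[0,0,0]],[1,[0,0,0.02],[0,0,0]]]'
python3 -c "
from look import *
look()"
```

```text
time: 13.8
tool_pos: [0.478, 0.0308, 0.0511]
ee_rot: [3.139, -0.007, -2.874]
wrist_force: [-0.0, 1.3, -0.2]
width: 0.0004
finger_force: 0.0
t 13.85 peg ang -2.430 disc 0.283 r 0.082 n 1600 [0.4761 0.031  0.0482]
```

```bash
python3 -m crank '[[1,[-0.002,0,0.006],[0,0,0]],[1,[-0.005,0.001,0.004],[0,0,0]],[1,[-0.006,0.001,0.001],[0,0,0]]]'
python3 -c "
from rem import *
rem(2.8)"
```

```text
time: 14.15
tool_pos: [0.4944, 0.0363, 0.0454]
ee_rot: [-3.141, 0.001, -2.873]
wrist_force: [-0.7, -0.3, -0.3]
width: 0.0005
finger_force: 0.0
t 14.20 peg ang -2.422 disc 0.291 r 0.077 n 178 [0.4956 0.0366 0.0457]
[197.56270646 179.90739964] 0.027361649542646582 2181 0.0674816193505095 remaining 0.3901
```

```bash
python3 -m crank '[[1,[-0.003,0,0.003],[0,0,0]],[1,[-0.006,0,0],[0,0,0]],[1,[-0.007,0,0],[0,0,0]]]'
python3 -c "
from rem import *
rem(2.75)"
```

```text
time: 14.5
tool_pos: [0.5104, 0.0402, 0.0431]
ee_rot: [-3.14, 0.002, -2.873]
wrist_force: [-0.6, -0.3, 2.6]
width: 0.0005
finger_force: 1.4
t 14.55 peg ang -2.559 disc 0.154 r 0.079 n 708 [0.5118 0.0404 0.0432]
[210.79140499 157.40054327] 0.02714788205971726 2484 0.06770451452686027 remaining 0.2479
```

```bash
python3 -m crank '[[1,[-0.007,-0.001,0],[0,0,0]],[1,[-0.006,-0.002,0],[0,0,0]]]'
python3 -c "
from rem import *
rem(2.6)"
```

```text
time: 14.75
tool_pos: [0.5233, 0.0412, 0.0425]
ee_rot: [3.141, 0.001, -2.873]
wrist_force: [-0.4, 0.7, 4.0]
width: 0.0002
finger_force: 1.9
t 14.80 peg ang -2.660 disc 0.053 r 0.081 n 2290 [0.5245 0.0411 0.0426]
[228.19186332 143.21782807] 0.027066521860854093 2535 0.06773130769131222 remaining 0.1151
```

```bash
python3 -m crank '[[1,[-0.005,-0.002,0],[0,0,0]],[1,[-0.004,-0.001,0],[0,0,0]],[1,[0,0,0],[0,0,0]]]'
python3 -c "
from rem import *
rem(2.5);s=rem(2.5);np.savez('w14.npz',**s);d=cc+.0678*np.array([np.cos(-.65),np.sin(-.65)]);print(proj(s,np.array([*d,.046])))"
```

```text
time: 15.1
tool_pos: [0.5326, 0.0404, 0.0422]
ee_rot: [-3.141, 0.001, -2.873]
wrist_force: [-0.3, 1.4, 4.0]
width: 0.0007
finger_force: 2.1
t 15.15 peg ang -2.725 disc -0.012 r 0.080 n 2883 [0.5322 0.0404 0.0421]
[243.71767021 135.19863692] 0.027031540650301028 2569 0.0681796708700894 remaining 0.0157
t 15.20 peg ang -2.722 disc -0.009 r 0.081 n 2910 [0.5319 0.0405 0.042 ]
[242.97471924 135.47292062] 0.02701793454146498 2576 0.06816942561489703 remaining 0.0204
[ 57.09105115 296.09747188]
```

```bash
python3 -m crank '[[1,[-0.0015,-0.0005,0],[0,0,0]],[1,[0,0,0],[0,0,0]],[1,[0,0,0],[0,0,0]],[1,[0,0,0],[0,0,0]],[1,[0,0,-0.0007],[0,0,0]],[1,[0,0,-0.0007],[0,0,0]]]'
python3 -c "
from rem import *
rem(2.49)"
python3 -m crank '[[1,[0,0,-0.0005],[0,0,0]],[1,[0,0,-0.0005],[0,0,0]]]'
python3 -c "
from rem import *
rem(2.49)"
```

```text
time: 15.8
tool_pos: [0.5332, 0.0402, 0.0432]
ee_rot: [-3.142, -0.001, -2.873]
wrist_force: [-0.2, -0.5, 2.3]
width: 0.0
finger_force: 1.4
t 15.85 peg ang -2.732 disc -0.019 r 0.080 n 2940 [0.5332 0.0402 0.0432]
[245.20613856 134.58739185] 0.027129757421354962 2563 0.0679925183489716 remaining 0.0117
time: 16.05
tool_pos: [0.533, 0.0401, 0.044]
ee_rot: [-3.142, -0.001, -2.873]
wrist_force: [-0.2, -0.8, 2.3]
width: 0.0002
finger_force: 0.8
t 16.10 peg ang -2.732 disc -0.019 r 0.080 n 3044 [0.5331 0.0401 0.044 ]
[245.44780241 134.60408708] 0.027217495793815962 2558 0.06789004294489455 remaining 0.0139
```

```bash
python3 -m crank '[[1,[0,0,-0.0004],[0,0,0]],[1,[0,0,-0.0004],[0,0,0]],[1,[0,0,-0.0004],[0,0,0]],[1,[0,0,-0.0005],[0,0,0]],[1,[0,0,-0.0005],[0,0,0]]]'
python3 -c "
from rem import *
rem(2.49);rem(2.49)"
python3 -m crank '[[1,[0,0,-0.001],[0,0,0]],[1,[0,0,-0.002],[0,0,0]],[1,[0,0,-0.003],[0,0,0]],[1,[0,0,0],[0,0,0]]]'
python3 -c "
from rem import *
rem(2.49);rem(2.49)"
```

```text
time: 16.6
tool_pos: [0.5332, 0.0405, 0.0463]
ee_rot: [3.141, -0.0, -2.873]
wrist_force: [-0.7, -0.4, -0.2]
width: 0.0003
finger_force: 0.0
t 16.65 peg ang -2.736 disc -0.023 r 0.080 n 3111 [0.5333 0.0404 0.0465]
[245.6471169  133.88569401] 0.027341159942901972 2518 0.06775889277737755 remaining 0.0154
t 16.70 peg ang -2.736 disc -0.023 r 0.080 n 3099 [0.5334 0.0404 0.0465]
[245.80855197 133.64814408] 0.027348551179072166 2513 0.06775416424649443 remaining 0.0154
time: 17.1
tool_pos: [0.5339, 0.0403, 0.0533]
ee_rot: [-3.141, 0.001, -2.873]
wrist_force: [0.2, -0.2, 0.4]
width: 0.0004
finger_force: 0.0
t 17.15 peg ang -2.735 disc -0.022 r 0.081 n 3066 [0.5337 0.0403 0.0531]
[249.02625655 132.55268606] 0.027352152843110034 2363 0.06774595391857786 remaining 0.0154
t 17.20 peg ang -2.735 disc -0.022 r 0.081 n 3088 [0.5336 0.0403 0.0528]
[248.87764446 132.85135826] 0.027348238855790692 2374 0.06774887720886086 remaining 0.0154
```

```bash
python3 -m crank '[[1,[0,0,-0.02],[0,0,0]],[1,[0,0.01,-0.03],[0,0,0]],[1,[0,0.01,-0.03],[0,0,0]],[1,[0,0.01,-0.03],[0,0,0]],[1,[0,0,-0.03],[0,0,0]],[1,[0,0,0],[0,0,0]],[1,[0,0,0],[0,0,0]]]'|head -2
python3 - <<'E'
from rem import *
s=look(); np.savez("w15.npz",**s); A=lambda d:np.arctan2(d[1],d[0]); R=[]
for k in range(1,6):
    a=-2.72+k*np.pi/3; p=cc+.0678*np.array([np.cos(a),np.sin(a)])
    c,r,n=ringfit(s,*proj(s,np.array([*p,.046]))); R.append(c); print(c,r,n)
C=((R[0]+R[3])/2+(R[1]+R[4])/2)/2; print(C,(R[0]+R[3])/2,(R[1]+R[4])/2)
print([round((A(c-C)-k*np.pi/3+np.pi)%(2*np.pi)-np.pi,4) for k,c in enumerate(R,1)])
E
```

```text
time: 17.9
tool_pos: [0.5257, 0.0692, 0.1928]
t 17.95 peg ang -2.721 disc -0.008 r 0.083 n 842 [0.5249 0.0692 0.1913]
[ 0.51476689 -0.12259784] 0.027449101992322793 838
[ 0.57645773 -0.09455849] 0.027393292995978848 504
[ 0.58305086 -0.02712076] 0.02742731822687624 619
[0.52795322 0.01224598] 0.02739208347269267 747
[ 0.46623041 -0.0157442 ] 0.027392559185012346 870
[ 0.52135206 -0.05516364] [ 0.52136005 -0.05517593] [ 0.52134407 -0.05515135]
[np.float64(-2.7153), np.float64(-2.715), np.float64(-2.715), np.float64(-2.7156), np.float64(-2.7152)]
```

```bash
python3 -c "
from look import *
look(); print(robot.close_job())"
```

```text
t 18.00 peg ang -2.722 disc -0.009 r 0.083 n 841 [0.5246 0.0691 0.1906]
the job is handed in; nothing more can be done
None
```

The job is handed in at 18 s: the disc spun freely past the pointer and now stands still with the peg about 0.015 rad (1.3 mm) from it and the finger clear, but my first lift-off dragged it about 0.35 rad off, so I had to guide it back with the fingertip before a slow second lift.

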